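# Take apart the pile of power-supply parts and tray each one

### The job

The parts of a stripped bench power supply lie piled on the mat: take the pile apart from the top, lifting each part off without dragging those still beneath it, and lay every part flat in the black tray whose pocket is cut to its outline (filter board, fan, panel meter and heat sink, display and fins up as they lie now). Set the parts down, do not drop them, and leave the dish of screws and the transformer where they stand.

Things in the scene. Friction and masses are not known exactly. Their poses are not given: they have to be found in the camera images.
- board_center (a point): filter board: green board on an aluminium plate, 56 (x) x 110 (y) x 8 mm, flat underside, with an upright black capacitor can in the middle to grip it by: 30 mm diameter, top 43 mm above the underside. Small parts up to 14 mm tall at its y ends; bare beside the can along x. 0.16 kg. Point: on the can's axis, 21.5 mm above the underside; z up. Starts on top of the pile, across fan and meter.
- fan_center (a point): cooling fan: black square frame 60 x 60 mm, 25 mm thick, lying flat. About 0.075 kg. The point is its centre; z up. It starts on one half of the heat sink's fins, beside the meter (about 35 mm gap), under the board.
- meter_center (a point): panel meter: plastic box 43 mm (x) by 79 mm (y) by 25 mm high, lying with its grey display up. About 0.09 kg. The point is its centre; z up. It starts on the other half of the heat sink's fins, beside the fan, under the board.
- heatsink_center (a point): heat sink: bare aluminium block with fins, 60 mm (x) by 180 mm (y, the way the fins run) by 30 mm high, lying on the bench with its fins up; gripped across the 60 mm. About 0.35 kg. The point is its centre; z up. Bottom of the pile: fan and meter start on it, about 52 mm to either side of its centre along y.
- tray_board: black plastic tray, fixed to the bench, with a rectangular pocket 72 mm (along its x) by 126 mm (along its y), cut for the filter board with 8 mm to spare all round. Floor 3 mm thick, walls 4 mm thick, rim 9 mm above the bench, so 6 mm above the floor. Origin: centre of its underside, on the bench; z up.
- tray_fan: black plastic tray, fixed to the bench, with a rectangular pocket 76 mm (along its x) by 76 mm (along its y), cut for the fan with 8 mm to spare all round. Floor 3 mm thick, walls 4 mm thick, rim 9 mm above the bench, so 6 mm above the floor. Origin: centre of its underside, on the bench; z up. Either way round, and any quarter turn, is right.
- tray_meter: black plastic tray, fixed to the bench, with a rectangular pocket 59 mm (along its x) by 95 mm (along its y), cut for the panel meter with 8 mm to spare all round. Floor 3 mm thick, walls 4 mm thick, rim 9 mm above the bench, so 6 mm above the floor. Origin: centre of its underside, on the bench; z up.
- tray_heatsink: black plastic tray, fixed to the bench, with a rectangular pocket 76 mm (along its x) by 196 mm (along its y), cut for the heat sink with 8 mm to spare all round. Floor 3 mm thick, walls 4 mm thick, rim 9 mm above the bench, so 6 mm above the floor. Origin: centre of its underside, on the bench; z up.
- screw_pot: small round steel dish of screws, 62 mm across and 24 mm high, loose on the bench; a bystander. Origin: centre of its underside.
- transformer: small transformer, steel core 57 mm (x) by 26 mm with a winding 44 mm wide (y), 48 mm high, loose on the bench; a bystander. Origin: centre of its underside.
There are look-alikes about, which are no part of the job. What is shaped like the part that bears fan_center but red or yellow is not meant.

How it is judged:
By the outcome, as a careful person would: the job done as asked, in the order asked, and still so for the second after the job is handed in, with the robot touching nothing.
It also fails if it takes over 112 s, if anything falls off the work surface, if the arm or the gripper's body presses on something with over 40 N, if the wrist force passes 120 N, or if a joint passes its speed limit or range.

### The arm

A 6-joint arm with a two-finger parallel gripper is mounted at the origin on the work surface. World frame = base frame: x ahead of the robot, y to its left, z up, the work surface at z = 0. Lengths are in m, angles in rad, forces in N, time in s.
With the tool pointing down it reaches from about 0.325 to 0.875 m from the base axis. Payload 4.4 kg.
Tool frame: the origin (TCP) lies between the finger pads; the fingertips stand 11 mm ahead of it and the grasp point (between the pads) lies 8 mm behind it; z points along the fingers, y is the line along which they close (so a half turn about z gives the same grasp; the last joint's range is limited). The gripper opens to 85 mm and grips with 20 to 120 N. Pads are 22 mm wide; open, the fingers measure 114 mm over their backs; the gripper's body (76 mm by 85 mm) begins 54 mm behind the grasp point. The pads swing forward as they close: fully open they stand 13 mm farther back than shut.
Start: joints at [1.044, 0.207, 1.542, -0, 1.393, -0.15], TCP at [0.211, 0.535, 0.242] pointing down, gripper open.
Joint ranges: [-2.73, 2.73], [-0.86, 2.22], [0.23, 2.46], [-1.11, 4.25], [0.08, 2.63], [-2.82, 2.82]. Speed limits (rad/s): [2.79, 2.79, 3.14, 3.14, 3.14, 3.14].

### API

Orientations are given as a rotation vector (axis times angle).
In Python, from bench import * gives the robot as it stands.
- The arm moves only by the tool servo_tool, never from a script. Its argument "increments" is a list of rows, each a list of 6 numbers: the shift along the tool's x, y, z as a fraction of full scale, then the turn, a rotation vector about the tool's x, y, z as a fraction of full scale. A call has 1 to 10 rows; each row is the pose to reach, as a shift and turn from the pose commanded when the call began, along the tool's axes at that moment; what a row does not reach only later rows make up. Full scale, the value 1, is 0.15 m for a shift and pi/2 rad for a turn. A row lasts 1/12 s, in which the tool goes at most 41.7 mm and 7.16 degrees, less where a joint would pass 70% of its speed; a pose out of reach is approached as far as the arm can. A call with a number of a shift or a turn outside -1 to 1 is refused whole. A call with a gripper value outside its range is refused whole. "claw" is the gripper command: -1 is shut, 1 is fully open, values between are in proportion, set as the call begins (left out, the last holds). The fingers move at their own pace and stop on an object; "grip_force" is the grip in N (left out, the last holds). Time passes only in rows, so rows that repeat a pose let the fingers close. It gives the time, the measured TCP pose, the force, the opening and the grip force at its end, in the units of the state.
- read_state(): the state, without advancing time (a new reading comes with each control period).
- capture(name): name is "scene" or "top"; returns the picture (480x640x3 uint8, red, green, blue); there is no depth.
- calibration(name): a dict with "fx", "fy", "cx", "cy" (pixels), "k1" (the pictures are not rectified: a ray, as slopes to the right and down, at radius r is drawn at 1 + k1 r^2 times it, then the intrinsics apply), "rvec" (rotation vector, rad) and "tvec" (3), from world to camera coordinates, as OpenCV has them. Camera axes: x right, y down, z forward; pixel columns grow to the right and rows downward; lengths in m; the calibration is good to about 2 mm. A picture is of the moment at which its call begins. calibration takes no time and is no camera call.
- hand_in(): hands the job in; it is judged then, once.
Trained networks look in the newest picture that a camera, given by its name, has taken for a name from the list of things; names that differ only in an ending like _2 or _b are one class to them, and where a whole thing is asked for, a point or a joint stands for the part that bears it (a point fixed in the world has none). Each returns a list of dicts, best first, with "conf" (0 to 1); they miss things now and then, are a little off and sometimes report something else, mostly with a low value. They report only what shows in the picture. A call takes as long as a camera call. They do not tell look-alikes from the thing itself.
- search_frame(name, camera): "xy" ([column, row] in pixels, amid what is visible of it).
- spot_point(name, camera): "xy" ([column, row] in pixels: a listed point, or the origin of a listed thing).
The state is a dict: "time_s": time; "joints": joint angles; "joint_vel": joint speeds; "effort": joint torques, N m; "eef_pos": TCP position; "tcp_rot": TCP orientation; "wrist_force": force on the tool from outside, world axes, zero at the start; "moment": the same for the moment, N m; "opening": finger opening in m; "grasp_force": force on a finger pad.
Only numpy, scipy, OpenCV 4.12 (cv2) and the standard library are available. Lean on these libraries where they do the work, as an engineer would, in place of code of your own. Each camera call takes 0.05 s, during which the arm holds its last target. There are 200 camera calls.

## Working session

There is one attempt and no reset: what is moved stays moved. The work goes in short steps, Python scripts to look and compute and a tool call to move; the robot and the scene stay as the last step left them, time stands still between calls to the robot, and variables do not carry over. Pictures are saved under pics/ and viewed, at most 14 in all, crops included, and the job is handed in when it is done.

Besides the shell and the picture viewer there is one more tool, called after "Call:" in YAML: its name, and indented under it one key for each argument. servo_tool: Moves the arm, as the interface text tells. Its arguments: {"type":"object","properties":{"increments":{"type":"array","items":{"type":"array","items":{"type":"number","minimum":-1,"maximum":1}}},"claw":{"type":"number"},"grip_force":{"type":"number"}},"required":["increments"]}

```bash
mkdir -p pics; ls; cat > h.py <<'E'
from bench import *
import numpy as np, cv2
from scipy.spatial.transform import Rotation as R
def und(c,uv):
    K=np.array([[c['fx'],0,c['cx']],[0,c['fy'],c['cy']],[0,0,1.]])
    return cv2.undistortPoints(np.array(uv,float).reshape(-1,1,2),K,np.array([c['k1'],0,0,0,0.])).reshape(-1,2)
def world(cam,uv,z):
    c=calibration(cam);M=R.from_rotvec(np.array(c['rvec']).ravel()).as_matrix();t=np.array(c['tvec']).ravel()
    o=-M.T@t; d=np.c_[und(c,uv),np.ones(len(np.array(uv).reshape(-1,2)))]@M
    return o+d*((z-o[2])/d[:,2])[:,None]
def proj(cam,P):
    c=calibration(cam);K=np.array([[c['fx'],0,c['cx']],[0,c['fy'],c['cy']],[0,0,1.]])
    return cv2.projectPoints(np.array(P,float).reshape(-1,1,3),np.array(c['rvec'],float),np.array(c['tvec'],float),K,np.array([c['k1'],0,0,0,0.]))[0].reshape(-1,2)
def save(cam,name):
    im=capture(cam); cv2.imwrite('pics/'+name,im[:,:,::-1]); return im
E
python3 - <<'E'
from h import *
save('scene','s0.png');save('top','t0.png')
Z=dict(board_center=.0765+.0,fan_center=.0425,meter_center=.0425,heatsink_center=.015,tray_board=0,tray_fan=0,tray_meter=0,tray_heatsink=0,screw_pot=0,transformer=0)
Z=dict(Z,board_center=.03+.025+.0215,fan_center=.0425,meter_center=.0425)
for n,z in Z.items():
    for r in spot_point(n,'top')[:3]: print(n,r['conf'],np.round(r['xy']),world('top',r['xy'],z)[0].round(3))
for c in('top','scene'):
    k=calibration(c);M=R.from_rotvec(k['rvec']).as_matrix();print(c,-M.T@np.array(k['tvec']),k['fx'])
s=read_state();print(s['eef_pos'],s['tcp_rot'],s['time_s'])
E
```

```text
pics
board_center 0.66 [458. 245.] [ 0.473 -0.326  0.077]
fan_center 0.84 [487. 299.] [ 0.336 -0.403  0.042]
fan_center 0.68 [440. 309.] [ 0.312 -0.278  0.042]
meter_center 0.78 [476. 251.] [ 0.461 -0.381  0.042]
heatsink_center 0.74 [456. 253.] [ 0.461 -0.333  0.015]
heatsink_center 0.29 [457. 250.] [ 0.469 -0.336  0.015]
tray_board 0.63 [399. 193.] [ 0.633 -0.187  0.   ]
tray_fan 0.62 [212. 264.] [0.438 0.325 0.   ]
tray_meter 0.67 [272. 190.] [0.646 0.165 0.   ]
tray_heatsink 0.71 [331. 255.] [0.461 0.004 0.   ]
screw_pot 0.75 [268. 253.] [0.469 0.173 0.   ]
top [ 0.23836964 -0.01599501  1.42088672] 534.1316856136607
scene [ 1.24668508 -0.3275889   0.93921932] 526.0392028368022
[0.21106107 0.5348819  0.24229095] [5.86784933e-01 3.08625882e+00 6.25264070e-05] 0.6
```

View pics/t0.png

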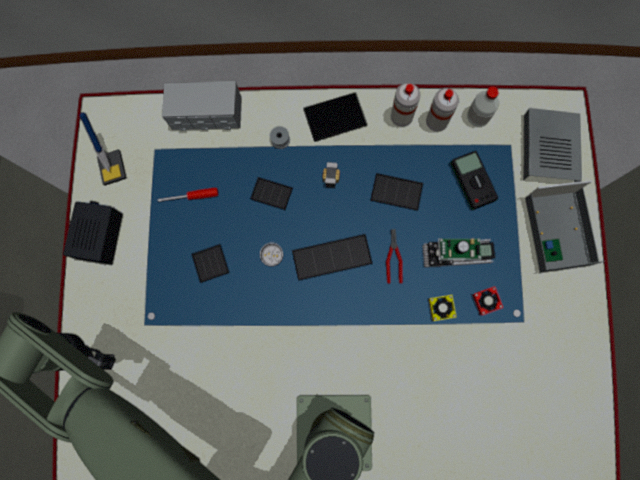

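View pics/s0.png

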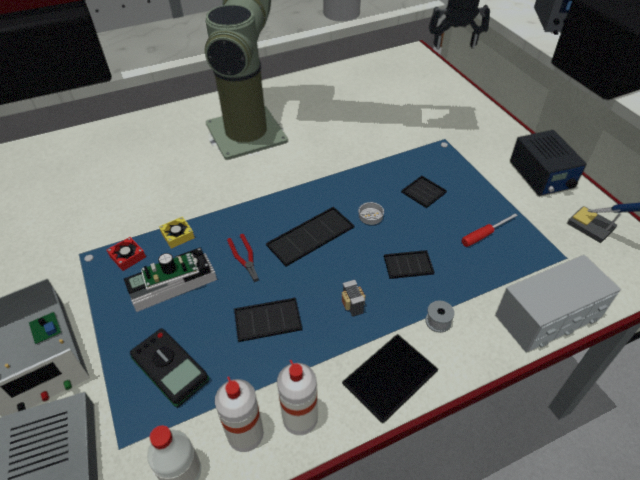

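```bash
python3 - <<'E'
from h import *
im=cv2.imread('pics/t0.png'); s=cv2.imread('pics/s0.png')
m=(im.max(2)<62).astype(np.uint8); m[:150]=0;m[325:]=0
for name,c in dict(fan=(212,264),meter=(272,193),heatsink=(332,257),board=(397,192)).items():
    n,l,st,ce=cv2.connectedComponentsWithStats(cv2.morphologyEx(m,cv2.MORPH_CLOSE,np.ones((3,3))))
    i=l[c[1],c[0]] or l[c[1]+2,c[0]+2]
    cs=max(cv2.findContours((l==i).astype(np.uint8),0,2)[0],key=cv2.contourArea).reshape(-1,2)
    w=world('top',cs,.0045)[:,:2]
    r=cv2.minAreaRect((w*1000).astype(np.float32)); print(name,i,st[i][4],np.round(r[0],1),np.round(r[1],1),round(r[2],1))
a=cv2.resize(im[225:285,410:510],None,fx=8,fy=8,interpolation=2)[:480,:800]
b=cv2.resize(s[240:315,115:225],None,fx=7,fy=7,interpolation=2)
cv2.imwrite('pics/ct.png',a);cv2.imwrite('pics/cs.png',b[:600,:800])
E
```

```text
fan 43 957 [442.  330.5] [85.  84.9] 18.9
meter 12 897 [635.4 166.8] [104.4  68.6] 72.5
heatsink 37 2345 [456.7   1.2] [ 83.8 204.4] 12.2
board 11 1401 [ 636.2 -178.5] [134.1  82.5] 77.0
```

View pics/ct.png

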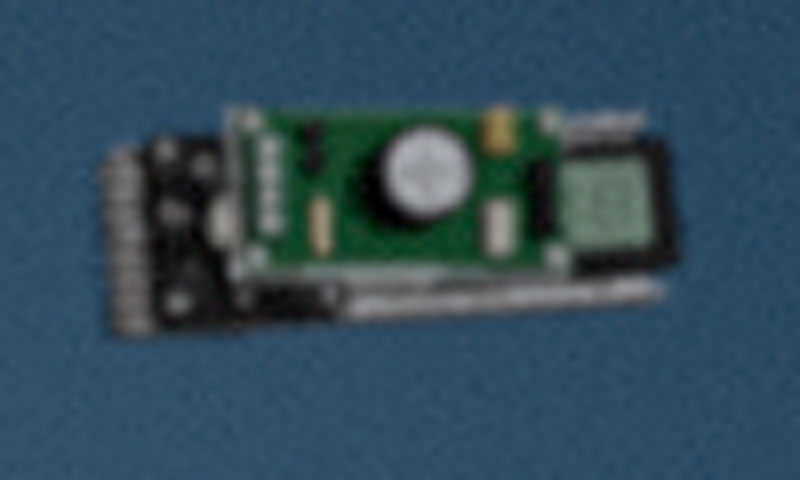

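View pics/cs.png

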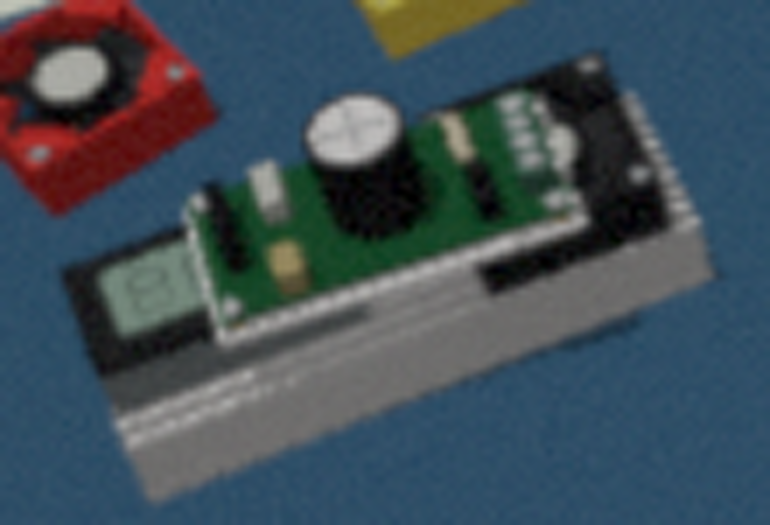

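```bash
python3 - <<'E'
from h import *
def W(p,z): return world('top',(np.array(p,float)-3.5)/8+[410,225],z)[:,:2]*1000
def S(p,z): return world('scene',(np.array(p,float)-3)/7+[115,240],z)[:,:2]*1000
def rep(n,w): print(n,w.round(0).tolist(),'edges',np.linalg.norm(np.roll(w,-1,0)-w,axis=1).round(0),'ang',[round(float(np.degrees(np.arctan2(*(b-a)[::-1]))),1) for a,b in zip(w,np.roll(w,-1,0))],'mean',w.mean(0).round(1))
rep('hs T',W([[105,150],[110,332],[665,297],[645,115]],.03))
rep('board T',W([[232,107],[240,277],[567,272],[560,112]],.060))
print('can T',W([[427,168]],.098),'can S',S([[352,128]],.098))
rep('board S',S([[222,340],[590,225],[500,92],[187,200]],.061))
rep('meter T right',W([[665,140],[680,265]],.055)); rep('fan',W([[145,140],[150,328],[340,315]],.055))
rep('fan S',S([[490,290],[670,230],[600,55]],.055))
rep('meter S',S([[115,375],[62,265]],.055))
rep('hs S top',S([[120,440],[705,225]],.03));rep('hs S bottom',S([[155,502],[712,277]],.0))
s=read_state();print(R.from_rotvec(s['tcp_rot']).as_matrix().round(3))
E
```

```text
hs T [[486.0, -241.0], [425.0, -240.0], [434.0, -426.0], [496.0, -423.0]] edges [ 61. 186.  61. 183.] ang [179.4, -87.1, 2.8, 93.1] mean [ 460.4 -332.7]
board T [[494.0, -278.0], [439.0, -278.0], [439.0, -385.0], [492.0, -386.0]] edges [ 56. 107.  53. 108.] ang [-179.9, -89.8, -0.9, 88.5] mean [ 465.8 -332.1]
can T [[ 466.9891678  -332.15611843]] can S [[ 463.95777002 -330.96112308]]
board S [[494.0, -385.0], [499.0, -275.0], [435.0, -286.0], [436.0, -383.0]] edges [110.  65.  97.  58.] ang [87.5, -170.7, -89.2, -2.1] mean [ 466.  -332.5]
meter T right [[483.0, -422.0], [441.0, -424.0]] edges [41. 41.] ang [-176.7, 3.3] mean [ 462.1 -423.3]
fan [[485.0, -250.0], [423.0, -249.0], [426.0, -311.0]] edges [62. 62. 84.] ang [179.2, -86.8, 46.5] mean [ 444.7 -270.3]
fan S [[505.0, -309.0], [506.0, -254.0], [428.0, -253.0]] edges [56. 78. 96.] ang [88.8, 179.4, -36.2] mean [ 479.6 -271.8]
meter S [[488.0, -417.0], [440.0, -423.0]] edges [49. 49.] ang [-172.8, 7.2] mean [ 464.  -419.9]
hs S top [[492.0, -423.0], [488.0, -241.0]] edges [182. 182.] ang [91.1, -88.9] mean [ 489.8 -331.9]
hs S bottom [[494.0, -421.0], [484.0, -242.0]] edges [179. 179.] ang [93.2, -86.8] mean [ 489.4 -331.8]
[[-0.93   0.367  0.   ]
 [ 0.367  0.93   0.   ]
 [-0.     0.    -1.   ]]
```

Call:
servo_tool:
  increments:
    - [-0.653, -0.746, 0.333, 0, 0, 0.771]
    - [-0.653, -0.746, 0.333, 0, 0, 0.771]
    - [-0.653, -0.746, 0.333, 0, 0, 0.771]
    - [-0.653, -0.746, 0.333, 0, 0, 0.771]
    - [-0.653, -0.746, 0.333, 0, 0, 0.771]
    - [-0.653, -0.746, 0.333, 0, 0, 0.771]
    - [-0.653, -0.746, 0.333, 0, 0, 0.771]
    - [-0.653, -0.746, 0.333, 0, 0, 0.771]
    - [-0.653, -0.746, 0.333, 0, 0, 0.771]
    - [-0.653, -0.746, 0.333, 0, 0, 0.771]
  claw: 0.41

```text
time_s: 1.43
eef_pos: [0.2612, 0.3948, 0.1925]
tcp_rot: [-2.246, -2.197, -0.001]
wrist_force: [-0.4, -0.5, 0.1]
opening: 0.0601
grasp_force: 0.0
```

Call:
servo_tool:
  increments:
    - [-0.65, 0.33, 0.54, 0, 0, 0]
    - [-0.65, 0.33, 0.54, 0, 0, 0]
    - [-0.65, 0.33, 0.54, 0, 0, 0]
    - [-0.65, 0.33, 0.54, 0, 0, 0]

```text
time_s: 1.77
eef_pos: [0.3075, 0.2921, 0.108]
tcp_rot: [2.242, 2.201, -0.011]
wrist_force: [-0.5, -0.8, -0.3]
opening: 0.0603
grasp_force: 0.0
```

Call:
servo_tool:
  increments:
    - [-0.65, 0.33, 0.54, 0, 0, 0]
    - [-0.65, 0.33, 0.54, 0, 0, 0]
    - [-0.65, 0.33, 0.54, 0, 0, 0]
    - [-0.65, 0.33, 0.54, 0, 0, 0]
    - [-0.65, 0.33, 0.54, 0, 0, 0]

```text
time_s: 2.18
eef_pos: [0.3564, 0.1964, 0.0289]
tcp_rot: [-2.243, -2.197, 0.005]
wrist_force: [-0.8, 0.7, 0.3]
opening: 0.0601
grasp_force: 0.0
```

Call:
servo_tool:
  increments:
    - [0, 0, 0.03, 0, 0, 0]
    - [0, 0, 0.06, 0, 0, 0]
    - [0, 0, 0.085, 0, 0, 0]
    - [0, 0, 0.09, 0, 0, 0]
    - [0, 0, 0.1, 0, 0, 0]
    - [0, 0, 0.1, 0, 0, 0]

```text
time_s: 2.68
eef_pos: [0.3568, 0.1989, 0.0154]
tcp_rot: [2.238, 2.205, 0.0]
wrist_force: [-0.9, -0.4, -0.1]
opening: 0.0601
grasp_force: 0.0
```

Call:
servo_tool:
  increments:
    - [0, 0, 0.013, 0, 0, 0]
    - [0, 0, 0.02, 0, 0, 0]
    - [0, 0, 0.026, 0, 0, 0]
    - [0, 0, 0.026, 0, 0, 0]

```text
time_s: 3.02
eef_pos: [0.3568, 0.1982, 0.0113]
tcp_rot: [-2.239, -2.203, 0.0]
wrist_force: [0.1, 0.7, -0.0]
opening: 0.0603
grasp_force: 0.0
```

Call:
servo_tool:
  increments:
    - [0, 0, 0.013, 0, 0, 0]
    - [0, 0, 0.013, 0, 0, 0]
    - [0, 0, 0.013, 0, 0, 0]

```text
time_s: 3.27
eef_pos: [0.3568, 0.1982, 0.0094]
tcp_rot: [-2.239, -2.203, 0.0]
wrist_force: [-0.5, -0.1, -0.0]
opening: 0.0601
grasp_force: 0.0
```

Call:
servo_tool:
  increments:
    - [0, 0, 0.006, 0, 0, 0]
    - [0, 0, 0.013, 0, 0, 0]
    - [0, 0, 0.013, 0, 0, 0]

```text
time_s: 3.52
eef_pos: [0.3568, 0.1982, 0.0074]
tcp_rot: [-2.239, -2.203, 0.001]
wrist_force: [0.4, 0.5, 0.1]
opening: 0.0603
grasp_force: 0.0
```

Call:
servo_tool:
  increments:
    - [0, 0, 0.006, 0, 0, 0]
    - [0, 0, 0.013, 0, 0, 0]
    - [0, 0, 0.013, 0, 0, 0]

```text
time_s: 3.77
eef_pos: [0.3571, 0.1983, 0.0059]
tcp_rot: [-2.239, -2.203, 0.0]
wrist_force: [-1.1, -0.4, 5.1]
opening: 0.0604
grasp_force: 2.3
```

Call:
servo_tool:
  increments:
    - [0, 0, -0.9, 0, 0, 0]
    - [0, 0, -0.9, 0, 0, 0]
    - [0, 0, -0.9, 0, 0, 0]
    - [0, 0, -0.9, 0, 0, 0]
  claw: 1
  grip_force: 50

```text
time_s: 4.1
eef_pos: [0.3613, 0.1997, 0.1467]
tcp_rot: [2.235, 2.2, 0.017]
wrist_force: [0.8, 0.7, 0.5]
opening: 0.0854
grasp_force: 0.0
```

Call:
servo_tool:
  increments:
    - [-0.88, 0.196, -0.4, 0, 0, 0]
    - [-0.88, 0.196, -0.4, 0, 0, 0]
    - [-0.88, 0.196, -0.4, 0, 0, 0]
    - [-0.88, 0.196, -0.4, 0, 0, 0]

```text
time_s: 4.43
eef_pos: [0.3856, 0.0632, 0.2026]
tcp_rot: [2.237, 2.2, 0.003]
wrist_force: [0.8, -0.1, -0.3]
opening: 0.0853
grasp_force: 0.0
```

Call:
servo_tool:
  increments:
    - [-0.88, 0.196, 0, 0, 0, 0]
    - [-0.88, 0.196, 0, 0, 0, 0]
    - [-0.88, 0.196, 0, 0, 0, 0]
    - [-0.88, 0.196, 0, 0, 0, 0]

```text
time_s: 4.77
eef_pos: [0.4126, -0.0718, 0.201]
tcp_rot: [2.242, 2.195, -0.001]
wrist_force: [-0.7, -0.4, -0.0]
opening: 0.0854
grasp_force: 0.0
```

Call:
servo_tool:
  increments:
    - [-0.88, 0.196, 0, 0, 0, 0]
    - [-0.88, 0.196, 0, 0, 0, 0]
    - [-0.88, 0.196, 0, 0, 0, 0]
    - [-0.88, 0.196, 0, 0, 0, 0]

```text
time_s: 5.1
eef_pos: [0.4398, -0.2042, 0.2007]
tcp_rot: [2.241, 2.196, -0.002]
wrist_force: [0.4, 0.2, 0.1]
opening: 0.0854
grasp_force: 0.0
```

Call:
servo_tool:
  increments:
    - [-0.88, 0.196, 0, 0, 0, 0]
    - [-0.88, 0.196, 0, 0, 0, 0]
    - [-0.88, 0.196, 0, 0, 0, 0]
    - [-0.88, 0.196, 0, 0, 0, 0]
    - [-0.88, 0.196, 0, 0, 0, 0]
    - [-0.88, 0.196, 0, 0, 0, 0]

```text
time_s: 5.6
eef_pos: [0.4657, -0.3305, 0.1996]
tcp_rot: [-2.238, -2.201, -0.001]
wrist_force: [0.2, 0.4, -0.6]
opening: 0.0854
grasp_force: 0.0
```

Call:
servo_tool:
  increments:
    - [-0.01, 0, 0.2, 0, 0, 0]
    - [-0.01, 0, 0.4, 0, 0, 0]
    - [-0.01, 0, 0.6, 0, 0, 0]
    - [-0.01, 0, 0.7, 0, 0, 0]
    - [-0.01, 0, 0.79, 0, 0, 0]
    - [-0.01, 0, 0.79, 0, 0, 0]

```text
time_s: 6.1
eef_pos: [0.4636, -0.3282, 0.0784]
tcp_rot: [-2.23, -2.2, -0.0]
wrist_force: [0.0, 0.8, -0.2]
opening: 0.0857
grasp_force: 0.0
```

Call:
servo_tool:
  increments:
    - [0, 0, 0, 0, 0, 0]
    - [0, 0, 0, 0, 0, 0]
    - [0, 0, 0, 0, 0, 0]
    - [0, 0, 0, 0, 0, 0]
    - [0, 0, 0, 0, 0, 0]
    - [0, 0, 0, 0, 0, 0]
  claw: -0.2

```text
time_s: 6.6
eef_pos: [0.4663, -0.3334, 0.0829]
tcp_rot: [2.238, 2.202, 0.0]
wrist_force: [0.4, -0.6, 0.9]
opening: 0.0343
grasp_force: 0.0
```

```bash
python3 - <<'E'
from h import *
s=save('scene','s1.png')[:,:,::-1]
cv2.imwrite('pics/cs1.png',cv2.resize(s[225:315,115:225],None,fx=6,fy=6,interpolation=2))
E
```

```text
(no output)
```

View pics/cs1.png

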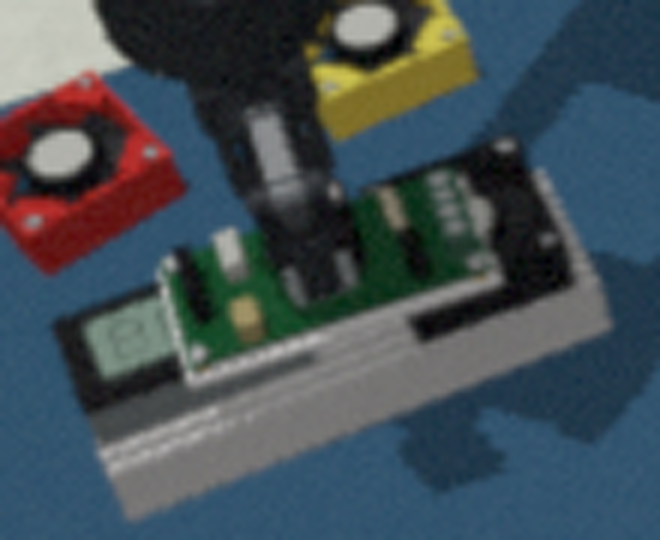

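Call:
servo_tool:
  increments:
    - [0, 0, 0, 0, 0, 0]
    - [0, 0, 0, 0, 0, 0]
    - [0, 0, 0, 0, 0, 0]
    - [0, 0, 0, 0, 0, 0]
    - [0, 0, 0, 0, 0, 0]
  claw: -1
  grip_force: 50

```text
time_s: 7.07
eef_pos: [0.4665, -0.3334, 0.0827]
tcp_rot: [2.238, 2.203, 0.0]
wrist_force: [0.7, 0.5, 4.6]
opening: 0.0286
grasp_force: 49.8
```

Call:
servo_tool:
  increments:
    - [0, 0, -0.03, 0, 0, 0]
    - [0, 0, -0.1, 0, 0, 0]
    - [0, 0, -0.3, 0, 0, 0]
    - [0, 0, -0.5, 0, 0, 0]
    - [0, 0, -0.7, 0, 0, 0]
    - [0, 0, -0.9, 0, 0, 0]
    - [0, 0, -0.9, 0, 0, 0]
    - [0, 0, -0.9, 0, 0, 0]

```text
time_s: 7.73
eef_pos: [0.4668, -0.334, 0.2196]
tcp_rot: [2.236, 2.2, -0.0]
wrist_force: [-0.7, 0.5, -2.2]
opening: 0.0284
grasp_force: 49.6
```

```bash
python3 - <<'E'
from h import *
s=save('scene','s2.png')[:,:,::-1]
cv2.imwrite('pics/cs2.png',cv2.resize(s[180:315,100:240],None,fx=4.4,fy=4.4,interpolation=2))
r=read_state();print(r['eef_pos'],r['opening'],r['grasp_force'],r['wrist_force'],r['moment'])
E
```

```text
[ 0.46571865 -0.33285584  0.2171912 ] 0.02871832905583832 49.6103972196579 [ 0.28986443 -0.08636147 -2.45192685] [ 0.02444616 -0.00984662 -0.07345473]
```

View pics/cs2.png

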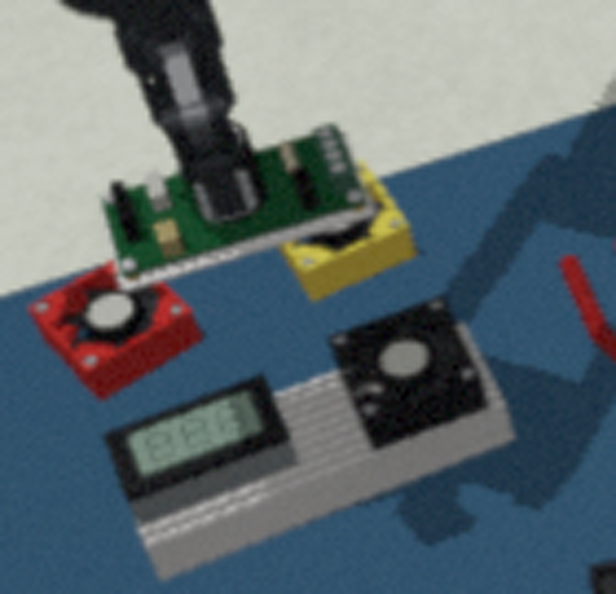

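Call:
servo_tool:
  increments:
    - [0.13, 0.14, 0, 0, 0, 0]
    - [0.26, 0.28, 0, 0, 0, 0]
    - [0.39, 0.42, 0, 0, 0, 0]
    - [0.521, 0.558, 0, 0, 0, 0]
    - [0.521, 0.558, 0, 0, 0, 0]

```text
time_s: 8.2
eef_pos: [0.5525, -0.2515, 0.2139]
tcp_rot: [-2.23, -2.205, -0.003]
wrist_force: [-0.5, -0.8, -1.6]
opening: 0.0289
grasp_force: 49.9
```

Call:
servo_tool:
  increments:
    - [0.13, 0.14, 0.1, 0, 0, 0.05]
    - [0.26, 0.28, 0.2, 0, 0, 0.1]
    - [0.39, 0.42, 0.4, 0, 0, 0.137]
    - [0.521, 0.558, 0.5, 0, 0, 0.137]
    - [0.521, 0.558, 0.5, 0, 0, 0.137]
    - [0.521, 0.558, 0.5, 0, 0, 0.137]
    - [0.521, 0.558, 0.5, 0, 0, 0.137]
    - [0.521, 0.558, 0.5, 0, 0, 0.137]

```text
time_s: 8.87
eef_pos: [0.6353, -0.1805, 0.1422]
tcp_rot: [2.464, 1.949, -0.001]
wrist_force: [0.7, -0.9, -1.8]
opening: 0.0288
grasp_force: 50.1
```

```bash
python3 - <<'E'
from h import *
r=read_state();print(r['eef_pos'],r['tcp_rot'],r['opening'],r['grasp_force'])
s=save('scene','s3.png')[:,:,::-1]
save('top','t3.png')
# tray outlines overlay in scene (rim, outer) 
T=dict(board=(.636,-.1795,-13,80,134),fan=(.442,.3305,18.9,84,84),meter=(.635,.167,-17.5,67,103),heatsink=(.457,.0012,12.2,84,204))
s=s.copy()
for x,y,a,w,h in T.values():
    M=R.from_euler('z',a,degrees=True).as_matrix()
    P=np.array([[i*w/2000,j*h/2000,0] for i,j in((1,1),(1,-1),(-1,-1),(-1,1))])@M.T+[x,y,.009]
    cv2.polylines(s,[np.round(proj('scene',P)*16).astype(np.int32)],True,(0,255,255),1,cv2.LINE_AA,4)
cv2.imwrite('pics/cs3.png',cv2.resize(s[160:350,220:460],None,fx=3.1,fy=3.1,interpolation=2))
E
```

```text
[ 0.63529019 -0.18052218  0.14220087] [ 2.46378768e+00  1.94893086e+00 -8.38109930e-04] 0.02877302773683708 50.11056303977966
```

View pics/cs3.png

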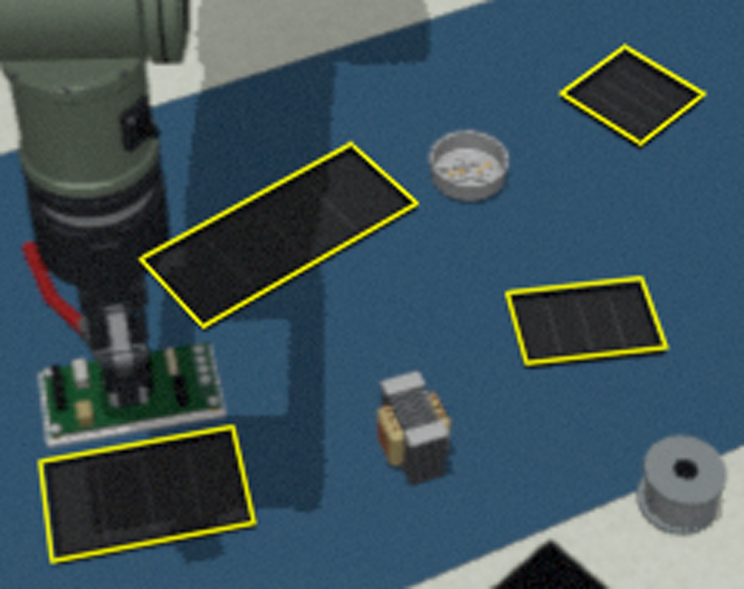

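Call:
servo_tool:
  increments:
    - [0, 0, 0.15, 0, 0, 0]
    - [0, 0, 0.3, 0, 0, 0]
    - [0, 0, 0.45, 0, 0, 0]
    - [0, 0, 0.55, 0, 0, 0]
    - [0, 0, 0.63, 0, 0, 0]
    - [0, 0, 0.68, 0, 0, 0]
    - [0, 0, 0.71, 0, 0, 0]
    - [0, 0, 0.725, 0, 0, 0]
    - [0, 0, 0.725, 0, 0, 0]

```text
time_s: 9.72
eef_pos: [0.6363, -0.1798, 0.0338]
tcp_rot: [2.462, 1.949, 0.001]
wrist_force: [0.1, -0.5, -1.6]
opening: 0.0286
grasp_force: 50.1
```

Call:
servo_tool:
  increments:
    - [0, 0, 0.006, 0, 0, 0]
    - [0, 0, 0.012, 0, 0, 0]
    - [0, 0, 0.016, 0, 0, 0]
    - [0, 0, 0.016, 0, 0, 0]
    - [0, 0, 0.016, 0, 0, 0]

```text
time_s: 10.13
eef_pos: [0.6361, -0.1795, 0.0312]
tcp_rot: [2.463, 1.95, 0.0]
wrist_force: [-0.1, -0.5, -1.7]
opening: 0.0285
grasp_force: 50.1
```

Not down yet; half a millimetre at a time.

Call:
servo_tool:
  increments:
    - [0, 0, 0.003, 0, 0, 0]
    - [0, 0, 0.006, 0, 0, 0]
    - [0, 0, 0.006, 0, 0, 0]
    - [0, 0, 0.006, 0, 0, 0]

```text
time_s: 10.47
eef_pos: [0.6361, -0.1795, 0.0307]
tcp_rot: [2.463, 1.95, 0.0]
wrist_force: [-2.2, 0.3, 3.6]
opening: 0.0286
grasp_force: 50.7
```

Call:
servo_tool:
  increments:
    - [0, 0, 0, 0, 0, 0]
    - [0, 0, 0, 0, 0, 0]
    - [0, 0, 0, 0, 0, 0]
    - [0, 0, 0, 0, 0, 0]
    - [0, 0, 0, 0, 0, 0]
  claw: 0.2

```text
time_s: 10.88
eef_pos: [0.6359, -0.1795, 0.0299]
tcp_rot: [2.463, 1.95, 0.0]
wrist_force: [-0.3, -0.2, 0.8]
opening: 0.0514
grasp_force: 0.0
```

Call:
servo_tool:
  increments:
    - [0, 0, -0.1, 0, 0, 0]
    - [0, 0, -0.3, 0, 0, 0]
    - [0, 0, -0.6, 0, 0, 0]
    - [0, 0, -1, 0, 0, 0]
    - [0, 0, -1, 0, 0, 0]

```text
time_s: 11.3
eef_pos: [0.6386, -0.1806, 0.1876]
tcp_rot: [2.456, 1.945, 0.007]
wrist_force: [1.1, 0.3, 1.2]
opening: 0.0513
grasp_force: 0.0
```

```bash
python3 - <<'E'
from h import *
a=cv2.imread('pics/s2.png')  # same pile, free of the board
s=save('scene','s4.png')[:,:,::-1]; t=save('top','t4.png')[:,:,::-1]
cv2.imwrite('pics/c4.png',np.vstack([cv2.resize(t[225:285,420:510],None,fx=6,fy=6,interpolation=2)[:290],cv2.resize(s[235:310,120:210],None,fx=6,fy=6,interpolation=2)[:310]]) if 0 else np.vstack([cv2.resize(t[230:278,415:510],(760,384//2+0) if 0 else None,fx=6,fy=6,interpolation=2),cv2.resize(s[243:295,120:215],None,fx=6,fy=6,interpolation=2)]))
for cam in('top','scene'):
    for n,z in(('fan_center',.0425),('meter_center',.0425),('heatsink_center',.015),('board_center',.0245)):
        for r in spot_point(n,cam)[:3]: print(cam,n,r['conf'],np.round(r['xy']),world(cam,r['xy'],z)[0].round(3))
E
```

```text
top fan_center 0.73 [489. 300.] [ 0.332 -0.407  0.043]
top fan_center 0.6 [440. 251.] [ 0.463 -0.283  0.042]
top meter_center 0.82 [475. 252.] [ 0.459 -0.377  0.042]
top heatsink_center 0.59 [460. 256.] [ 0.454 -0.342  0.015]
scene fan_center 0.69 [128. 253.] [ 0.362 -0.402  0.043]
scene fan_center 0.66 [354. 304.] [ 0.703 -0.009  0.042]
scene fan_center 0.65 [192. 267.] [ 0.463 -0.284  0.042]
scene meter_center 0.85 [142. 280.] [ 0.454 -0.39   0.042]
scene heatsink_center 0.93 [173. 283.] [ 0.466 -0.332  0.015]
scene board_center 0.56 [268. 311.] [ 0.632 -0.173  0.025]
```

View pics/c4.png

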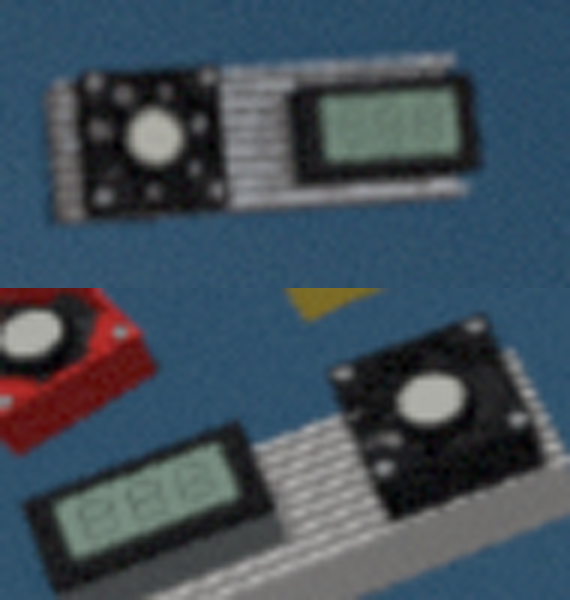

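```bash
python3 - <<'E'
from h import *
def W(p,z): return world('top',(np.array(p,float)-2.5)/6+[415,230],z)[:,:2]*1000
def S(p,z): return world('scene',(np.array(p,float)-[0,288]-2.5)/6+[120,243],z)[:,:2]*1000
def rep(n,w): print(n,'edges',np.linalg.norm(np.roll(w,-1,0)-w,axis=1).round(0),'ang',[round(float(np.degrees(np.arctan2(*(b-a)[::-1]))),1) for a,b in zip(w,np.roll(w,-1,0))],'mean',w.mean(0).round(1))
rep('fanT',W([[78,75],[82,217],[228,207],[222,70]],.055));print(W([[155,137]],.055),S([[432,400]],.055))
rep('fanS',S([[330,365],[485,315],[548,465],[390,520]],.055))
rep('metT',W([[292,90],[298,185],[482,170],[470,75]],.055));rep('metS',S([[25,500],[240,425],[275,515],[62,592]],.055))
E
```

```text
fanT edges [62. 64. 60. 63.] ang [179.3, -86.8, -0.3, 91.4] mean [ 454.8 -281.2]
[[ 457.0079766  -282.32214081]] [[ 458.55582692 -281.13016692]]
fanS edges [58. 79. 57. 79.] ang [89.2, 0.1, -90.1, -179.3] mean [ 466.1 -281. ]
metT edges [42. 82. 42. 79.] ang [-179.4, -86.1, 3.7, 94.2] mean [ 459.  -383.8]
metS edges [76. 46. 74. 46.] ang [91.0, 1.8, -88.9, -175.4] mean [ 463.8 -383.3]
```

Call:
servo_tool:
  increments:
    - [-0.934, -1, 0, 0, 0, -0.163]
    - [-0.934, -1, 0, 0, 0, -0.163]
    - [-0.934, -1, 0, 0, 0, -0.163]
    - [-0.934, -1, 0, 0, 0, -0.163]
    - [-0.934, -1, 0.2, 0, 0, -0.163]
    - [-0.934, -1, 0.4, 0, 0, -0.163]
    - [-0.934, -1, 0.4, 0, 0, -0.163]
    - [-0.934, -1, 0.4, 0, 0, -0.163]
    - [-0.934, -1, 0.4, 0, 0, -0.163]
  claw: 1

```text
time_s: 12.55
eef_pos: [0.4589, -0.2815, 0.1208]
tcp_rot: [2.193, 2.249, 0.001]
wrist_force: [0.4, -0.8, -0.6]
opening: 0.0854
grasp_force: 0.0
```

Call:
servo_tool:
  increments:
    - [0, -0.012, 0.15, 0, 0, 0]
    - [0, -0.012, 0.3, 0, 0, 0]
    - [0, -0.012, 0.4, 0, 0, 0]
    - [0, -0.012, 0.47, 0, 0, 0]
    - [0, -0.012, 0.508, 0, 0, 0]
    - [0, -0.012, 0.508, 0, 0, 0]
    - [0, -0.012, 0.508, 0, 0, 0]
    - [0, -0.012, 0.508, 0, 0, 0]

```text
time_s: 13.22
eef_pos: [0.4572, -0.2822, 0.0452]
tcp_rot: [2.191, 2.247, 0.0]
wrist_force: [0.3, 0.1, 0.6]
opening: 0.0851
grasp_force: 0.0
```

Call:
servo_tool:
  increments:
    - [0, 0, 0, 0, 0, 0]
    - [0, 0, 0, 0, 0, 0]
    - [0, 0, 0, 0, 0, 0]
    - [0, 0, 0, 0, 0, 0]
  claw: 0.55
  grip_force: 25

```text
time_s: 13.55
eef_pos: [0.4561, -0.2817, 0.0442]
tcp_rot: [2.193, 2.248, 0.0]
wrist_force: [0.4, -0.2, 0.2]
opening: 0.0663
grasp_force: 0.0
```

Call:
servo_tool:
  increments:
    - [0, 0, 0, 0, 0, 0]
    - [0, 0, 0, 0, 0, 0]
    - [0, 0, 0, 0, 0, 0]
    - [0, 0, 0, 0, 0, 0]
    - [0, 0, 0, 0, 0, 0]
  claw: -1
  grip_force: 35

```text
time_s: 13.97
eef_pos: [0.4563, -0.2819, 0.0444]
tcp_rot: [2.193, 2.248, 0.0]
wrist_force: [0.3, 0.1, 4.6]
opening: 0.0592
grasp_force: 39.1
```

Call:
servo_tool:
  increments:
    - [0, 0, -0.02, 0, 0, 0]
    - [0, 0, -0.08, 0, 0, 0]
    - [0, 0, -0.2, 0, 0, 0]
    - [0, 0, -0.4, 0, 0, 0]
    - [0, 0, -0.6, 0, 0, 0]
    - [0, 0, -0.8, 0, 0, 0]
    - [0, 0, -0.93, 0, 0, 0]
    - [0, 0, -0.93, 0, 0, 0]

```text
time_s: 14.63
eef_pos: [0.4586, -0.2837, 0.1891]
tcp_rot: [2.186, 2.241, 0.001]
wrist_force: [1.4, -1.0, 0.5]
opening: 0.0591
grasp_force: 38.6
```

```bash
python3 - <<'E'
from h import *
r=read_state();print(r['eef_pos'],r['opening'],r['grasp_force'],r['wrist_force'],r['moment'])
s=save('scene','s5.png')[:,:,::-1]
cv2.imwrite('pics/c5.png',cv2.resize(s[180:315,100:240],None,fx=4,fy=4,interpolation=2))
E
```

```text
[ 0.45860379 -0.28365772  0.18911358] 0.05906746636076719 38.60856592655182 [ 1.40191118 -0.99146554  0.52239291] [-0.00585558 -0.0462698   0.01562013]
```

View pics/c5.png

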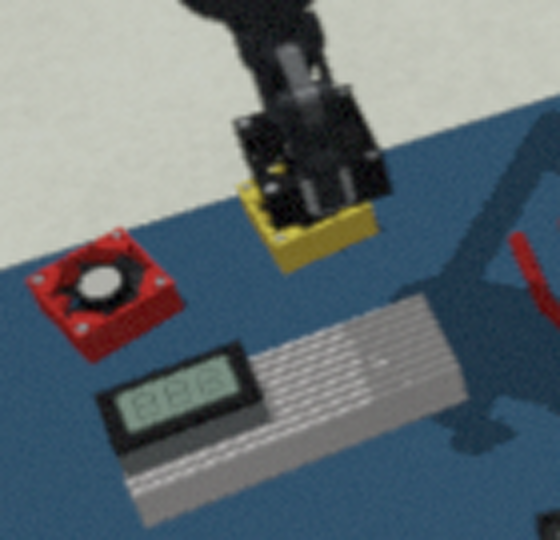

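Call:
servo_tool:
  increments:
    - [0.2, 0, 0, 0, 0, 0]
    - [0.45, 0, 0, 0, 0, 0]
    - [0.7, 0, 0, 0, 0, 0]
    - [0.816, 0, 0, 0, 0, 0]

```text
time_s: 15.02
eef_pos: [0.4504, -0.1547, 0.1805]
tcp_rot: [-2.187, -2.245, 0.0]
wrist_force: [0.6, 0.1, -1.4]
opening: 0.0589
grasp_force: 38.6
```

Call:
servo_tool:
  increments:
    - [0.2, 0, 0, 0, 0, 0]
    - [0.45, 0, 0, 0, 0, 0]
    - [0.7, 0, 0, 0, 0, 0]
    - [0.816, 0, 0, 0, 0, 0]

```text
time_s: 15.35
eef_pos: [0.4472, -0.0328, 0.1809]
tcp_rot: [-2.187, -2.247, 0.002]
wrist_force: [-0.7, 0.2, -0.8]
opening: 0.0593
grasp_force: 38.6
```

Call:
servo_tool:
  increments:
    - [0.2, 0, 0, 0, 0, 0]
    - [0.45, 0, 0, 0, 0, 0]
    - [0.7, 0, 0, 0, 0, 0]
    - [0.816, 0, 0, 0, 0, 0]

```text
time_s: 15.68
eef_pos: [0.4444, 0.089, 0.1811]
tcp_rot: [-2.188, -2.248, 0.003]
wrist_force: [-0.2, -0.4, -0.3]
opening: 0.0591
grasp_force: 38.6
```

Call:
servo_tool:
  increments:
    - [0.2, 0, 0, 0, 0, 0]
    - [0.45, 0, 0, 0, 0, 0]
    - [0.7, 0, 0, 0, 0, 0]
    - [0.816, 0, 0, 0, 0, 0]

```text
time_s: 16.02
eef_pos: [0.4417, 0.211, 0.1812]
tcp_rot: [-2.189, -2.249, 0.004]
wrist_force: [0.1, -0.7, -0.4]
opening: 0.0593
grasp_force: 38.6
```

Call:
servo_tool:
  increments:
    - [0.2, 0, 0, 0, 0, -0.04]
    - [0.45, 0, 0.1, 0, 0, -0.08]
    - [0.7, 0.005, 0.3, 0, 0, -0.14]
    - [0.816, 0.009, 0.5, 0, 0, -0.193]
    - [0.816, 0.009, 0.6, 0, 0, -0.193]
    - [0.816, 0.009, 0.6, 0, 0, -0.193]
    - [0.816, 0.009, 0.6, 0, 0, -0.193]
    - [0.816, 0.009, 0.6, 0, 0, -0.193]

```text
time_s: 16.68
eef_pos: [0.4423, 0.3298, 0.0934]
tcp_rot: [-1.83, -2.554, 0.001]
wrist_force: [0.2, 0.2, -0.5]
opening: 0.0591
grasp_force: 38.5
```

Call:
servo_tool:
  increments:
    - [0, 0, 0.12, 0, 0, 0]
    - [0, 0, 0.25, 0, 0, 0]
    - [0, 0, 0.36, 0, 0, 0]
    - [0, 0, 0.43, 0, 0, 0]
    - [0, 0, 0.47, 0, 0, 0]
    - [0, 0, 0.49, 0, 0, 0]
    - [0, 0, 0.495, 0, 0, 0]
    - [0, 0, 0.495, 0, 0, 0]

```text
time_s: 17.35
eef_pos: [0.443, 0.3306, 0.02]
tcp_rot: [1.829, 2.553, 0.002]
wrist_force: [0.2, 0.5, -0.1]
opening: 0.059
grasp_force: 38.6
```

Call:
servo_tool:
  increments:
    - [0, 0, 0.003, 0, 0, 0]
    - [0, 0, 0.006, 0, 0, 0]
    - [0, 0, 0.009, 0, 0, 0]
    - [0, 0, 0.009, 0, 0, 0]
    - [0, 0, 0.009, 0, 0, 0]

```text
time_s: 17.77
eef_pos: [0.4422, 0.3305, 0.0179]
tcp_rot: [1.829, 2.554, 0.0]
wrist_force: [0.3, 0.0, 0.4]
opening: 0.0592
grasp_force: 38.6
```

Call:
servo_tool:
  increments:
    - [0, 0, 0.002, 0, 0, 0]
    - [0, 0, 0.004, 0, 0, 0]
    - [0, 0, 0.004, 0, 0, 0]

```text
time_s: 18.02
eef_pos: [0.4423, 0.3304, 0.0174]
tcp_rot: [1.829, 2.554, 0.0]
wrist_force: [-1.1, -0.6, 2.4]
opening: 0.0591
grasp_force: 38.8
```

Call:
servo_tool:
  increments:
    - [0, 0, 0.002, 0, 0, 0]
    - [0, 0, 0.003, 0, 0, 0]
    - [0, 0, 0.003, 0, 0, 0]

```text
time_s: 18.27
eef_pos: [0.4422, 0.3304, 0.0174]
tcp_rot: [-1.829, -2.554, 0.0]
wrist_force: [-1.7, -1.8, 5.5]
opening: 0.059
grasp_force: 39.3
```

Call:
servo_tool:
  increments:
    - [0, 0, 0, 0, 0, 0]
    - [0, 0, 0, 0, 0, 0]
    - [0, 0, 0, 0, 0, 0]
    - [0, 0, 0, 0, 0, 0]
  claw: 0.65

```text
time_s: 18.6
eef_pos: [0.4421, 0.3303, 0.0165]
tcp_rot: [-1.829, -2.554, 0.0]
wrist_force: [-1.2, 0.3, -0.1]
opening: 0.0704
grasp_force: 0.0
```

Call:
servo_tool:
  increments:
    - [0, 0, -0.05, 0, 0, 0]
    - [0, 0, -0.2, 0, 0, 0]
    - [0, 0, -0.45, 0, 0, 0]
    - [0, 0, -0.7, 0, 0, 0]
    - [0, 0, -1, 0, 0, 0]
    - [0, 0, -1, 0, 0, 0]

```text
time_s: 19.1
eef_pos: [0.4473, 0.3332, 0.1763]
tcp_rot: [1.824, 2.548, 0.024]
wrist_force: [1.5, 0.8, 1.2]
opening: 0.0703
grasp_force: 0.0
```

Call:
servo_tool:
  increments:
    - [-0.884, -0.3, -0.1, 0, 0, 0.176]
    - [-0.884, -0.3, -0.1, 0, 0, 0.176]
    - [-0.884, -0.3, -0.1, 0, 0, 0.176]
    - [-0.884, -0.3, -0.1, 0, 0, 0.176]
  claw: 1

```text
time_s: 19.43
eef_pos: [0.4422, 0.1868, 0.1825]
tcp_rot: [2.166, 2.273, -0.001]
wrist_force: [0.8, 0.5, 0.2]
opening: 0.0853
grasp_force: 0.0
```

Call:
servo_tool:
  increments:
    - [-0.957, -0.02, 0, 0, 0, 0]
    - [-0.957, -0.02, 0, 0, 0, 0]
    - [-0.957, -0.02, 0, 0, 0, 0]
    - [-0.957, -0.02, 0, 0, 0, 0]

```text
time_s: 19.77
eef_pos: [0.4467, 0.0431, 0.1823]
tcp_rot: [2.165, 2.273, -0.001]
wrist_force: [-0.2, -0.3, 0.7]
opening: 0.0855
grasp_force: 0.0
```

Call:
servo_tool:
  increments:
    - [-0.957, -0.02, 0, 0, 0, 0]
    - [-0.957, -0.02, 0, 0, 0, 0]
    - [-0.957, -0.02, 0, 0, 0, 0]
    - [-0.957, -0.02, 0, 0, 0, 0]

```text
time_s: 20.1
eef_pos: [0.4513, -0.1011, 0.1826]
tcp_rot: [2.165, 2.272, -0.001]
wrist_force: [0.2, 0.3, -0.4]
opening: 0.0855
grasp_force: 0.0
```

Call:
servo_tool:
  increments:
    - [-0.957, -0.02, 0, 0, 0, 0]
    - [-0.957, -0.02, 0, 0, 0, 0]
    - [-0.957, -0.02, 0, 0, 0, 0]
    - [-0.957, -0.02, 0, 0, 0, 0]

```text
time_s: 20.43
eef_pos: [0.4556, -0.2452, 0.1826]
tcp_rot: [2.165, 2.272, -0.002]
wrist_force: [0.5, -1.1, 0.6]
opening: 0.085
grasp_force: 0.0
```

Call:
servo_tool:
  increments:
    - [-0.957, -0.02, 0, 0, 0, 0]
    - [-0.957, -0.02, 0, 0, 0, 0]
    - [-0.957, -0.02, 0.1, 0, 0, 0]
    - [-0.957, -0.02, 0.4, 0, 0, 0]
    - [-0.957, -0.02, 0.4, 0, 0, 0]
    - [-0.957, -0.02, 0.4, 0, 0, 0]
    - [-0.957, -0.02, 0.4, 0, 0, 0]

```text
time_s: 21.02
eef_pos: [0.4592, -0.3824, 0.1208]
tcp_rot: [-2.161, -2.275, -0.001]
wrist_force: [0.5, 0.5, 0.5]
opening: 0.0856
grasp_force: 0.0
```

```bash
python3 - <<'E'
from h import *
r=read_state();print(r['eef_pos'],r['tcp_rot'])
s=save('scene','s6.png')[:,:,::-1]; t=save('top','t6.png')[:,:,::-1]
cv2.imwrite('pics/c6.png',np.vstack([cv2.resize(s[165:325,100:460],None,fx=2,fy=2,interpolation=2),cv2.resize(t[145:285,170:530],None,fx=2,fy=2,interpolation=2)]))
E
```

```text
[ 0.45917522 -0.38243401  0.12079155] [-2.16140321e+00 -2.27529935e+00 -1.16544543e-03]
```

View pics/c6.png

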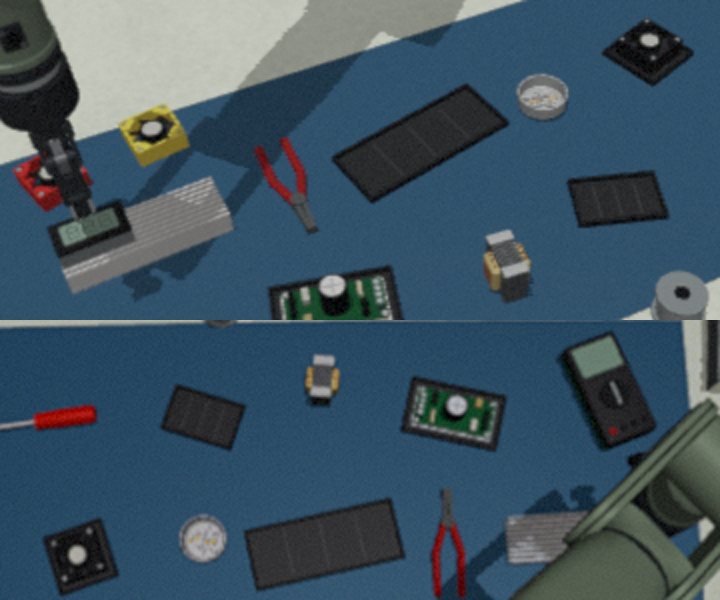

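Call:
servo_tool:
  increments:
    - [-0.007, 0.01, 0.15, 0, 0, 0]
    - [-0.007, 0.01, 0.3, 0, 0, 0]
    - [-0.007, 0.01, 0.4, 0, 0, 0]
    - [-0.007, 0.01, 0.46, 0, 0, 0]
    - [-0.007, 0.01, 0.489, 0, 0, 0]
    - [-0.007, 0.01, 0.489, 0, 0, 0]
    - [-0.007, 0.01, 0.489, 0, 0, 0]

```text
time_s: 21.7
eef_pos: [0.4623, -0.3851, 0.0498]
tcp_rot: [2.161, 2.277, -0.0]
wrist_force: [-0.2, -0.3, 0.8]
opening: 0.0856
grasp_force: 0.0
```

Call:
servo_tool:
  increments:
    - [0, 0, 0, 0, 0, 0]
    - [0, 0, 0, 0, 0, 0]
    - [0, 0, 0, 0, 0, 0]
    - [0, 0, 0, 0, 0, 0]
    - [0, 0, 0, 0, 0, 0]
  claw: 0.15
  grip_force: 25

```text
time_s: 22.12
eef_pos: [0.4615, -0.3849, 0.0487]
tcp_rot: [2.163, 2.277, -0.0]
wrist_force: [0.2, -0.3, 0.1]
opening: 0.0492
grasp_force: 0.0
```

Call:
servo_tool:
  increments:
    - [0, 0, 0, 0, 0, 0]
    - [0, 0, 0, 0, 0, 0]
    - [0, 0, 0, 0, 0, 0]
    - [0, 0, 0, 0, 0, 0]
    - [0, 0, 0, 0, 0, 0]
  claw: -1
  grip_force: 35

```text
time_s: 22.53
eef_pos: [0.4616, -0.385, 0.0487]
tcp_rot: [2.163, 2.277, -0.0]
wrist_force: [0.3, -0.2, 2.8]
opening: 0.0421
grasp_force: 37.8
```

Call:
servo_tool:
  increments:
    - [0, 0, -0.02, 0, 0, 0]
    - [0, 0, -0.08, 0, 0, 0]
    - [0, 0, -0.2, 0, 0, 0]
    - [0, 0, -0.4, 0, 0, 0]
    - [0, 0, -0.6, 0, 0, 0]
    - [0, 0, -0.8, 0, 0, 0]
    - [0, 0, -0.93, 0, 0, 0]
    - [0, 0, -0.93, 0, 0, 0]
    - [0, 0, -0.93, 0, 0, 0]

```text
time_s: 23.28
eef_pos: [0.4619, -0.3852, 0.1895]
tcp_rot: [2.161, 2.276, -0.0]
wrist_force: [-0.7, 0.8, -1.5]
opening: 0.0418
grasp_force: 37.4
```

```bash
python3 - <<'E'
from h import *
s=save('scene','s7.png')[:,:,::-1]
cv2.imwrite('pics/c7.png',cv2.resize(s[180:315,100:240],None,fx=4,fy=4,interpolation=2))
E
```

```text
(no output)
```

View pics/c7.png

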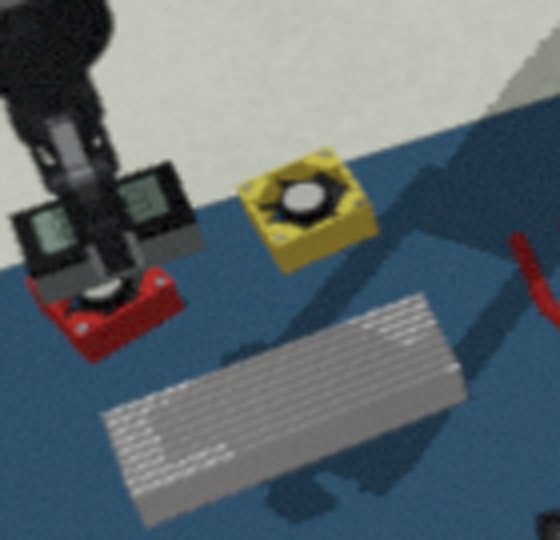

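Call:
servo_tool:
  increments:
    - [0.2, 0.08, 0, 0, 0, 0]
    - [0.45, 0.17, 0, 0, 0, 0]
    - [0.7, 0.26, 0, 0, 0, 0]
    - [0.904, 0.336, 0, 0, 0, 0]

```text
time_s: 23.67
eef_pos: [0.5032, -0.2434, 0.1847]
tcp_rot: [-2.159, -2.273, 0.0]
wrist_force: [-1.4, -0.3, -0.5]
opening: 0.0421
grasp_force: 37.4
```

Call:
servo_tool:
  increments:
    - [0.2, 0.08, 0, 0, 0, 0]
    - [0.45, 0.17, 0, 0, 0, 0]
    - [0.7, 0.26, 0, 0, 0, 0]
    - [0.904, 0.336, 0, 0, 0, 0]

```text
time_s: 24.0
eef_pos: [0.5465, -0.1054, 0.1849]
tcp_rot: [-2.159, -2.274, 0.003]
wrist_force: [0.1, -0.4, -0.7]
opening: 0.0423
grasp_force: 37.4
```

Call:
servo_tool:
  increments:
    - [0.2, 0.08, 0, 0, 0, 0]
    - [0.45, 0.17, 0, 0, 0, 0]
    - [0.7, 0.26, 0, 0, 0, 0]
    - [0.904, 0.336, 0, 0, 0, 0]

```text
time_s: 24.33
eef_pos: [0.5898, 0.0322, 0.1848]
tcp_rot: [-2.159, -2.275, 0.005]
wrist_force: [0.4, -0.8, -0.7]
opening: 0.0421
grasp_force: 37.4
```

Call:
servo_tool:
  increments:
    - [0.2, 0.08, 0, 0, 0, 0.05]
    - [0.45, 0.17, 0, 0, 0, 0.1]
    - [0.7, 0.26, 0.1, 0, 0, 0.16]
    - [0.904, 0.336, 0.3, 0, 0, 0.228]
    - [0.904, 0.336, 0.5, 0, 0, 0.228]
    - [0.904, 0.336, 0.6, 0, 0, 0.228]
    - [0.904, 0.336, 0.6, 0, 0, 0.228]
    - [0.904, 0.336, 0.6, 0, 0, 0.228]
    - [0.904, 0.336, 0.6, 0, 0, 0.228]

```text
time_s: 25.08
eef_pos: [0.6349, 0.167, 0.0978]
tcp_rot: [-2.535, -1.855, 0.0]
wrist_force: [-0.3, 0.1, -0.3]
opening: 0.0419
grasp_force: 37.4
```

Call:
servo_tool:
  increments:
    - [0, 0, 0.12, 0, 0, 0]
    - [0, 0, 0.25, 0, 0, 0]
    - [0, 0, 0.36, 0, 0, 0]
    - [0, 0, 0.43, 0, 0, 0]
    - [0, 0, 0.47, 0, 0, 0]
    - [0, 0, 0.49, 0, 0, 0]
    - [0, 0, 0.495, 0, 0, 0]
    - [0, 0, 0.495, 0, 0, 0]

```text
time_s: 25.75
eef_pos: [0.6358, 0.1674, 0.0247]
tcp_rot: [2.534, 1.855, 0.003]
wrist_force: [-0.4, -0.2, -0.3]
opening: 0.0419
grasp_force: 37.4
```

Call:
servo_tool:
  increments:
    - [0, 0, 0.004, 0, 0, 0]
    - [0, 0, 0.008, 0, 0, 0]
    - [0, 0, 0.012, 0, 0, 0]
    - [0, 0, 0.012, 0, 0, 0]
    - [0, 0, 0.012, 0, 0, 0]

```text
time_s: 26.17
eef_pos: [0.6349, 0.1674, 0.0219]
tcp_rot: [2.534, 1.856, 0.0]
wrist_force: [-0.3, 0.2, -0.9]
opening: 0.0423
grasp_force: 37.4
```

Call:
servo_tool:
  increments:
    - [0, 0, 0.002, 0, 0, 0]
    - [0, 0, 0.004, 0, 0, 0]
    - [0, 0, 0.004, 0, 0, 0]

```text
time_s: 26.42
eef_pos: [0.635, 0.1674, 0.0218]
tcp_rot: [2.535, 1.856, 0.0]
wrist_force: [-2.4, -0.0, 2.7]
opening: 0.0425
grasp_force: 37.8
```

Call:
servo_tool:
  increments:
    - [0, 0, 0, 0, 0, 0]
    - [0, 0, 0, 0, 0, 0]
    - [0, 0, 0, 0, 0, 0]
    - [0, 0, 0, 0, 0, 0]
  claw: 0.3

```text
time_s: 26.75
eef_pos: [0.6348, 0.1673, 0.021]
tcp_rot: [-2.535, -1.856, -0.0]
wrist_force: [-0.0, 0.3, 0.9]
opening: 0.0558
grasp_force: 0.0
```

Call:
servo_tool:
  increments:
    - [0, 0, -0.05, 0, 0, 0]
    - [0, 0, -0.2, 0, 0, 0]
    - [0, 0, -0.45, 0, 0, 0]
    - [0, 0, -0.7, 0, 0, 0]
    - [0, 0, -1, 0, 0, 0]
    - [0, 0, -1, 0, 0, 0]

```text
time_s: 27.25
eef_pos: [0.6407, 0.1682, 0.1824]
tcp_rot: [2.527, 1.851, 0.025]
wrist_force: [2.0, 1.5, 2.6]
opening: 0.0555
grasp_force: 0.0
```

Call:
servo_tool:
  increments:
    - [-0.907, 0.008, 0, 0, 0, -0.229]
    - [-0.907, 0.008, 0, 0, 0, -0.229]
    - [-0.907, 0.008, 0, 0, 0, -0.229]
    - [-0.907, 0.008, 0, 0, 0, -0.229]
  claw: 1

```text
time_s: 27.58
eef_pos: [0.5935, 0.0328, 0.1716]
tcp_rot: [2.16, 2.279, -0.004]
wrist_force: [-0.1, 0.7, -0.6]
opening: 0.0854
grasp_force: 0.0
```

Call:
servo_tool:
  increments:
    - [-0.803, -0.342, 0, 0, 0, 0]
    - [-0.803, -0.342, 0, 0, 0, 0]
    - [-0.803, -0.342, 0, 0, 0, 0]
    - [-0.803, -0.342, 0, 0, 0, 0]

```text
time_s: 27.92
eef_pos: [0.5484, -0.091, 0.1716]
tcp_rot: [2.168, 2.272, -0.004]
wrist_force: [-0.7, 0.7, 0.6]
opening: 0.0855
grasp_force: 0.0
```

Call:
servo_tool:
  increments:
    - [-0.803, -0.342, 0, 0, 0, 0]
    - [-0.803, -0.342, 0, 0, 0, 0]
    - [-0.803, -0.342, 0, 0, 0, 0]
    - [-0.803, -0.342, 0, 0, 0, 0]

```text
time_s: 28.25
eef_pos: [0.5039, -0.2141, 0.172]
tcp_rot: [2.167, 2.271, -0.004]
wrist_force: [-0.1, 0.5, -0.1]
opening: 0.0854
grasp_force: 0.0
```

Call:
servo_tool:
  increments:
    - [-0.803, -0.342, 0, 0, 0, 0]
    - [-0.803, -0.342, 0, 0, 0, 0]
    - [-0.803, -0.342, 0.2, 0, 0, 0]
    - [-0.803, -0.342, 0.5, 0, 0, 0]
    - [-0.803, -0.342, 0.5, 0, 0, 0]
    - [-0.803, -0.342, 0.5, 0, 0, 0]
    - [-0.803, -0.342, 0.5, 0, 0, 0]
    - [-0.803, -0.342, 0.5, 0, 0, 0]

```text
time_s: 28.92
eef_pos: [0.462, -0.3314, 0.0979]
tcp_rot: [2.158, 2.279, 0.001]
wrist_force: [0.5, 0.2, 0.5]
opening: 0.085
grasp_force: 0.0
```

```bash
python3 - <<'E'
from h import *
s=save('scene','s8.png')[:,:,::-1]
r=read_state();print(r['eef_pos'],r['tcp_rot'])
s=s.copy()
M=R.from_euler('z',3,degrees=True).as_matrix()
for z in(0,.03):
    P=np.array([[i*.03,j*.09,0] for i,j in((1,1),(1,-1),(-1,-1),(-1,1))])@M.T+[.460,-.332,z]
    cv2.polylines(s,[np.round(proj('scene',P)*16).astype(np.int32)],True,(0,255,255),1,cv2.LINE_AA,4)
cv2.imwrite('pics/c8.png',np.vstack([cv2.resize(s[210:315,100:340],None,fx=3,fy=3,interpolation=2),cv2.resize(s[180:275,220:460],None,fx=3,fy=3,interpolation=2)]))
E
```

```text
[ 0.46231748 -0.3316115   0.09838559] [2.15723516e+00 2.27862203e+00 3.77950394e-04]
```

View pics/c8.png

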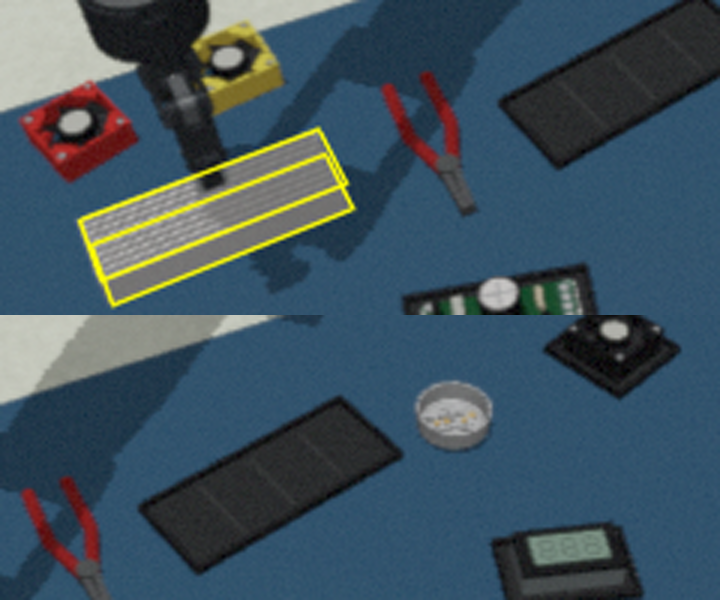

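Call:
servo_tool:
  increments:
    - [-0.003, -0.013, 0.15, 0, 0, 0]
    - [-0.003, -0.013, 0.3, 0, 0, 0]
    - [-0.003, -0.013, 0.42, 0, 0, 0]
    - [-0.003, -0.013, 0.5, 0, 0, 0]
    - [-0.003, -0.013, 0.54, 0, 0, 0]
    - [-0.003, -0.013, 0.555, 0, 0, 0]
    - [-0.003, -0.013, 0.555, 0, 0, 0]
    - [-0.003, -0.013, 0.555, 0, 0, 0]

```text
time_s: 29.63
eef_pos: [0.4594, -0.333, 0.0142]
tcp_rot: [2.16, 2.278, -0.0]
wrist_force: [0.3, -0.4, 0.8]
opening: 0.0846
grasp_force: 0.0
```

Call:
servo_tool:
  increments:
    - [0, 0, 0, 0, 0, 0]
    - [0, 0, 0, 0, 0, 0]
    - [0, 0, 0, 0, 0, 0]
    - [0, 0, 0, 0, 0, 0]
  claw: 0.55
  grip_force: 30

```text
time_s: 29.97
eef_pos: [0.4586, -0.3326, 0.0134]
tcp_rot: [2.161, 2.279, 0.0]
wrist_force: [0.3, -0.1, -0.2]
opening: 0.0661
grasp_force: 0.0
```

Call:
servo_tool:
  increments:
    - [0, 0, 0, 0, 0, 0]
    - [0, 0, 0, 0, 0, 0]
    - [0, 0, 0, 0, 0, 0]
    - [0, 0, 0, 0, 0, 0]
    - [0, 0, 0, 0, 0, 0]
  claw: -1
  grip_force: 80

```text
time_s: 30.38
eef_pos: [0.4597, -0.3331, 0.0143]
tcp_rot: [2.16, 2.277, 0.001]
wrist_force: [0.7, 0.1, 4.7]
opening: 0.0585
grasp_force: 89.1
```

Call:
servo_tool:
  increments:
    - [0, 0, -0.02, 0, 0, 0]
    - [0, 0, -0.08, 0, 0, 0]
    - [0, 0, -0.2, 0, 0, 0]
    - [0, 0, -0.35, 0, 0, 0]
    - [0, 0, -0.5, 0, 0, 0]
    - [0, 0, -0.65, 0, 0, 0]
    - [0, 0, -0.8, 0, 0, 0]
    - [0, 0, -0.8, 0, 0, 0]
    - [0, 0, -0.8, 0, 0, 0]

```text
time_s: 31.13
eef_pos: [0.4587, -0.3327, 0.1338]
tcp_rot: [2.16, 2.278, -0.0]
wrist_force: [0.6, 0.6, -4.3]
opening: 0.0585
grasp_force: 88.0
```

```bash
python3 - <<'E'
from h import *
s=save('scene','s9.png')[:,:,::-1]
cv2.imwrite('pics/c9.png',cv2.resize(s[180:315,90:240],None,fx=4,fy=4,interpolation=2))
r=read_state();print(r['eef_pos'],r['wrist_force'],r['moment'])
E
```

```text
[ 0.45766428 -0.33167336  0.13197603] [ 0.1301817   0.50165622 -4.43828492] [ 0.03524203  0.00205779 -0.04086393]
```

View pics/c9.png

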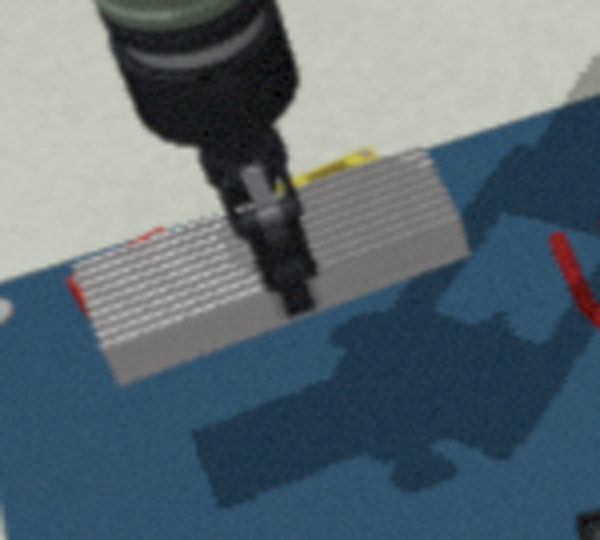

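Call:
servo_tool:
  increments:
    - [0.15, 0, 0, 0, 0, 0]
    - [0.35, 0.02, 0, 0, 0, 0]
    - [0.55, 0.036, 0, 0, 0, 0]
    - [0.742, 0.036, 0, 0, 0, 0]

```text
time_s: 31.52
eef_pos: [0.456, -0.2185, 0.13]
tcp_rot: [-2.159, -2.274, 0.001]
wrist_force: [0.5, 0.2, -3.5]
opening: 0.0581
grasp_force: 87.8
```

Call:
servo_tool:
  increments:
    - [0.2, 0, 0, 0, 0, 0]
    - [0.4, 0.02, 0, 0, 0, 0]
    - [0.6, 0.036, 0, 0, 0, 0]
    - [0.742, 0.036, 0, 0, 0, 0]

```text
time_s: 31.85
eef_pos: [0.455, -0.1061, 0.1301]
tcp_rot: [-2.156, -2.276, 0.002]
wrist_force: [0.8, 0.2, -3.6]
opening: 0.0586
grasp_force: 87.9
```

Call:
servo_tool:
  increments:
    - [0.2, 0, 0, 0, 0, -0.03]
    - [0.4, 0.02, 0, 0, 0, -0.06]
    - [0.6, 0.036, 0, 0, 0, -0.09]
    - [0.742, 0.036, 0.1, 0, 0, -0.102]
    - [0.742, 0.036, 0.3, 0, 0, -0.102]
    - [0.742, 0.036, 0.42, 0, 0, -0.102]
    - [0.742, 0.036, 0.42, 0, 0, -0.102]
    - [0.742, 0.036, 0.42, 0, 0, -0.102]
    - [0.742, 0.036, 0.42, 0, 0, -0.102]

```text
time_s: 32.6
eef_pos: [0.4568, 0.0018, 0.0697]
tcp_rot: [-1.972, -2.444, 0.001]
wrist_force: [1.0, -0.0, -3.3]
opening: 0.0588
grasp_force: 87.9
```

Call:
servo_tool:
  increments:
    - [0, 0, 0.08, 0, 0, 0]
    - [0, 0, 0.17, 0, 0, 0]
    - [0, 0, 0.24, 0, 0, 0]
    - [0, 0, 0.29, 0, 0, 0]
    - [0, 0, 0.32, 0, 0, 0]
    - [0, 0, 0.335, 0, 0, 0]
    - [0, 0, 0.338, 0, 0, 0]
    - [0, 0, 0.338, 0, 0, 0]

```text
time_s: 33.27
eef_pos: [0.4573, 0.0019, 0.0195]
tcp_rot: [1.972, 2.445, 0.0]
wrist_force: [-0.2, 0.0, -3.1]
opening: 0.0584
grasp_force: 88.1
```

Call:
servo_tool:
  increments:
    - [0, 0, 0.003, 0, 0, 0]
    - [0, 0, 0.006, 0, 0, 0]
    - [0, 0, 0.009, 0, 0, 0]
    - [0, 0, 0.009, 0, 0, 0]
    - [0, 0, 0.009, 0, 0, 0]

```text
time_s: 33.68
eef_pos: [0.457, 0.002, 0.018]
tcp_rot: [1.972, 2.445, 0.0]
wrist_force: [-0.3, -0.9, -3.4]
opening: 0.0582
grasp_force: 88.1
```

Call:
servo_tool:
  increments:
    - [0, 0, 0.002, 0, 0, 0]
    - [0, 0, 0.005, 0, 0, 0]
    - [0, 0, 0.005, 0, 0, 0]

```text
time_s: 33.93
eef_pos: [0.457, 0.002, 0.0173]
tcp_rot: [1.972, 2.445, 0.0]
wrist_force: [-0.3, 0.6, -0.9]
opening: 0.0581
grasp_force: 88.1
```

Call:
servo_tool:
  increments:
    - [0, 0, 0.002, 0, 0, 0]
    - [0, 0, 0.003, 0, 0, 0]
    - [0, 0, 0.003, 0, 0, 0]

```text
time_s: 34.18
eef_pos: [0.457, 0.002, 0.0173]
tcp_rot: [-1.972, -2.445, 0.0]
wrist_force: [-3.4, -0.1, 4.4]
opening: 0.0581
grasp_force: 89.3
```

Call:
servo_tool:
  increments:
    - [0, 0, 0, 0, 0, 0]
    - [0, 0, 0, 0, 0, 0]
    - [0, 0, 0, 0, 0, 0]
    - [0, 0, 0, 0, 0, 0]
  claw: 0.65

```text
time_s: 34.52
eef_pos: [0.4573, 0.0019, 0.0168]
tcp_rot: [1.972, 2.445, 0.001]
wrist_force: [0.3, 0.6, -0.2]
opening: 0.0703
grasp_force: 0.0
```

Call:
servo_tool:
  increments:
    - [0, 0, -0.05, 0, 0, 0]
    - [0, 0, -0.2, 0, 0, 0]
    - [0, 0, -0.45, 0, 0, 0]
    - [0, 0, -0.7, 0, 0, 0]
    - [0, 0, -1, 0, 0, 0]
    - [0, 0, -1, 0, 0, 0]
    - [0, 0, -1, 0, 0, 0]

```text
time_s: 35.1
eef_pos: [0.46, 0.0015, 0.1709]
tcp_rot: [1.967, 2.439, 0.007]
wrist_force: [0.0, -0.9, -0.2]
opening: 0.0703
grasp_force: 0.0
```

Call:
servo_tool:
  increments:
    - [-1, -0.3, -0.6, 0, 0, 0]
    - [-1, -0.3, -0.6, 0, 0, 0]
    - [-1, -0.3, -0.6, 0, 0, 0]
    - [-1, -0.3, -0.6, 0, 0, 0]
    - [-1, -0.3, -0.6, 0, 0, 0]
    - [-1, -0.3, -0.6, 0, 0, 0]
    - [-1, -0.3, -0.6, 0, 0, 0]
    - [-1, -0.3, -0.6, 0, 0, 0]
    - [-1, -0.3, -0.6, 0, 0, 0]

```text
time_s: 35.85
eef_pos: [0.4437, -0.1522, 0.2546]
tcp_rot: [-1.968, -2.444, 0.0]
wrist_force: [1.1, 0.0, -0.2]
opening: 0.0706
grasp_force: 0.0
```

```bash
python3 - <<'E'
from h import *
s=save('scene','s10.png')[:,:,::-1];t=save('top','t10.png')[:,:,::-1]
cv2.imwrite('pics/c10.png',np.vstack([cv2.resize(s[160:360,215:465],None,fx=2.4,fy=2.0,interpolation=2)[:400],cv2.resize(t[165:285,185:435],None,fx=2.4,fy=1.6,interpolation=2)]))
E
```

```text
(no output)
```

View pics/c10.png

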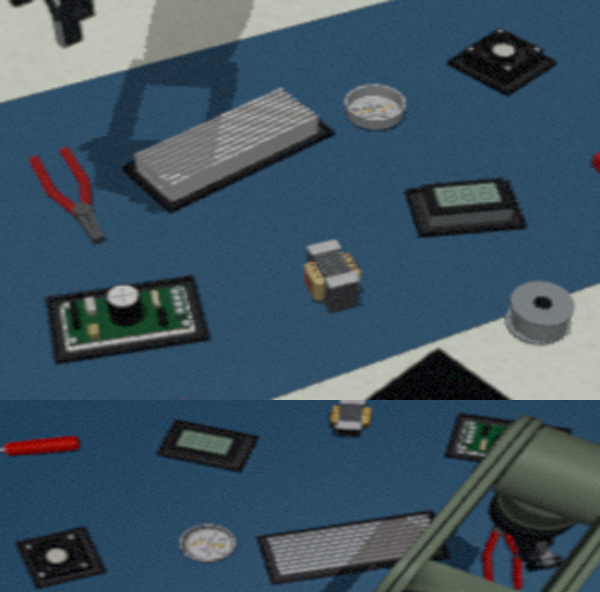

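All four parts sit flat in their pockets; the dish (375,105) and transformer (332,275) have not moved.

```bash
python3 -c "
from bench import *
print(hand_in())"
```

```text
the job is handed in; nothing more can be done
None
```

The filter board, fan, panel meter and heat sink are each lying flat in their own trays, taken off the pile in that order. The dish and transformer are where they stood, and the job was handed in at about 36 s of the 112 s allowed.

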